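Lock the log book on its stand with the clevis pin

TASK

Lock the gate log book on its sloped stand: swing the locking bar across the book until its eye is fully home in the fork, take the lid off the blue pot and set it right way up on the desk, then take the pin out of the pot and push it down through fork and bar until its collar seats flush on the fork. Leave the pot standing, and do not knock the coffee mug, dropper bottle or mint tin about.

Things in the scene. Friction and masses are not known exactly. Their poses are not given: they have to be found in the camera images.
- stand: Grey sheet-steel book stand on the desk, 226 deep x 262 wide x about 150 high, heavy and fixed. Origin under the centre of its base, x pointing away from the reader, y to the reader's left, z up. Its deck slopes up along +x at 30 degrees and carries a black notebook (16 thick, 153 wide) against a ledge at the low edge.
- bar_pivot (a point): Centre of the bar's pivot on the right-hand (-y) margin of the deck, at the height of the bar's upper face. Axes: those of the sloped deck: x up the slope, y to the left across it, z out of the deck (30 degrees from vertical, leaning towards the reader); the pivot turns about z.
- bar (a joint): Angle of the aluminium locking bar (rad): 0 = home, straight across the book along the deck's y, its eye between the fork's cheeks and the holes in line (hinge stop); grows as its free end swings up the slope, 1.2 at most. Bar 16 wide, 8 thick (18 to 26 above the deck), hole 200 from the pivot; the hinge is stiff (about 0.12 N m): it stays where it is left.
- bar_knob (a point): Middle of the round black knob that stands on the bar, 110 from the pivot: 18 across, its grip part reaching 6 below and 12 above this point along the deck's z; the bar's upper face is 14 below it. Axes: z as the deck's; they turn with the bar.
- fork_mouth (a point): Centre of the hole's mouth on the upper face of the steel fork (33 x 34), left (+y) margin of the deck, 34 above the deck. Axes: the sloped deck's (x up the slope, y left, z out of it); the pin goes in along -z. Two cheeks 6 thick, 12 apart, with 13 holes for the 10 pin, the bar's eye (13 hole) between them; open below. Fork open at +x, where the bar enters, shut at -x and +y.
- pot: Blue ceramic pot, 88 across, 74 high, wall 4, 0.8 kg, loose on the desk. Origin under its centre, z up. A dark foam insert fills it to 39 above its underside; the pin stands in the insert's central hole. It stands left of the stand, with free desk beyond it (+x), or right of the stand, with free desk to its right (-y); there, beyond x = 0.5, a monitor shelf hangs 130 above the desk.
- pot_lid: Loose blue lid, 92 across, lying on the pot, 40 high in all. Origin at the centre of its underside (a plug 72 across and 5 deep that drops into the pot; the brim rests on the pot's rim), z up; set down on the desk it stands on that plug.
- lid_knob (a point): Middle of the lid's knob, 29 above the lid's underside: 22 across, its grip part from 7 below to 11 above this point; the lid's crown is 17 below it.
- pin: Headed pin, 60 long, 50 g: steel shank 10 across and 32 long with a tapered tip (last 6, down to 5 across), steel collar 22 across and 4 thick, above it a red round grip 16 across and 24 tall. Origin on the axis at the underside of the collar; z from tip to grip. At the start it stands upright in the pot, collar on the insert, its grip wholly below the rim.
- pin_tip (a point): Tip of the pin's shank, 32 below its origin; z along the pin towards the grip.
- coffee_mug: White coffee mug, 81 across plus handle, 94 high, a bystander. Origin under its centre.
- dropper_bottle: Small brown bottle with a black dropper cap, 34 across, 102 high, standing, a bystander. Origin under its centre.
- mint_tin: Low tin with a teal top, 63 x 105 x 26, a bystander. Origin under its centre.

How it is judged (in metres and radians):
At the end, for the whole second after the job is handed in: The bar is home (under 0.025 rad); the pin is through fork and bar with its collar within 2.5 mm of the fork's upper face, within 4 mm of the hole's centre and in line with it; the lid lies right way up on the desk, the pot stands on the desk, and lid and pin are at rest (value of joint bar below 0.025 rad and z of pin in the frame of fork_mouth between -0.0025 and 0.0025 m and distance between pin and fork_mouth below 0.004 m and z of pin_tip in the frame of fork_mouth below -0.028 m and angle between the z axis of pin and the z axis of fork_mouth, either way round below 0.12 rad and height (world z) of pot_lid below 0.012 m and angle between pot_lid's own z axis and vertical below 0.12 rad and linear speed of each of pot_lid, pin below 0.01 m/s and angle between pot's own z axis and vertical below 0.1 rad and height (world z) of pot below 0.01 m); the robot touches nothing.
It fails at once if the coffee mug is pushed more than 3 cm (distance of coffee_mug from where it was at the start of the episode above 0.03 m).
It fails at once if the dropper bottle is pushed more than 3 cm (distance of dropper_bottle from where it was at the start of the episode above 0.03 m).
It fails at once if the mint tin is pushed more than 3 cm (distance of mint_tin from where it was at the start of the episode above 0.03 m).
It fails at once if the pot is tipped over (angle between pot's own z axis and vertical above 0.5 rad).
It also fails if it takes over 58 s, if anything falls off the work surface, if the arm or the gripper's body presses on something with over 40 N, if the wrist force passes 120 N, or if a joint passes its speed limit or range.

ROBOT

A 7-joint arm with a two-finger parallel gripper is mounted at the origin on a cart in front of the work surface, level with it; the furniture and walls round the work are solid. World frame = base frame: x ahead of the robot, y to its left, z up, the work surface at z = 0. Lengths are in m, angles in degrees, forces in N, time in s.
With the tool pointing down it reaches from about 0.425 to 0.875 m from the base axis. Payload 4.7 kg.
Tool frame: the origin (TCP) lies midway between the tips of the shut fingers; the grasp point (between the pads) lies 19 mm behind it; z points along the fingers, y is the line along which they close (so a half turn about z gives the same grasp; the last joint's range is limited). The gripper opens to 87 mm and grips with 3 to 60 N. Pads are 19 mm wide; open, the fingers measure 117 mm over their backs; the gripper's body (75 mm by 190 mm) begins 51 mm behind the grasp point.
Start: joints at [-71.9, 18.392, -4.016, 83.108, 1.295, 78.541, -3.26], TCP at [0.193, 0.621, 0.223] pointing down, gripper open.
Joint ranges: [-163.93, 163.93], [-17.29, 119.83], [-79.2, 71.16], [3.27, 140.29], [-89.18, 269.18], [5.43, 117.66], [-154.24, 154.24]. Speed limits (degrees/s): [147.25, 147.25, 180, 180, 180, 180, 180].

INTERFACE

Orientations are given as [roll, pitch, yaw] about the fixed x, y, z axes, in that order (R = Rz(yaw) Ry(pitch) Rx(roll)).
In Python, from cell import env gives the robot as it stands. The module is installed in compiled form; this text tells all that it offers.
- The arm moves only by the tool step_arm, never from a script. Its argument "rows" is a list of rows, each an object with "angular": the turn, a rotation vector about the tool's x, y, z in units of pi rad (1.0 is pi rad), a list of three; "slide": the shift along the tool's x, y, z in units of 500 mm (1.0 is 500 mm), a list of three; "jaw": the opening, from 0 (shut) to 1 (fully open). A call has 1 to 10 rows; each row shifts and turns the commanded pose from where the row before left it, along the tool's axes as they then stand; what a row does not reach is not made up. A row lasts 1/8 s, in which the tool goes at most 62.5 mm and 10.7 degrees, less where a joint would pass 70% of its speed; a pose out of reach is approached as far as the arm can. A call with a number of a shift or a turn outside -1 to 1 is refused whole. A call with a gripper value outside its range is refused whole. The fingers move at their own pace and stop on an object; "newtons" is the grip in N (left out, the last holds). Time passes only in rows, so rows that do not move let the fingers close. It gives the time, the measured TCP pose, the force, the opening and the grip force at its end, in the units of the state.
- env.get_obs(): the state, without advancing time (a new reading comes with each control period).
- env.read_camera(name): name is "side" or "top" or "wrist"; returns the picture (384x512x3 uint8, red, green, blue); there is no depth.
- env.camera_info(name): a dict with "fx", "fy", "cx", "cy" (pixels), "k1" (the pictures are not rectified: a ray, as slopes to the right and down, at radius r is drawn at 1 + k1 r^2 times it, then the intrinsics apply), "R" (3x3) and "t" (3): a world point X has camera coordinates R X + t. Camera axes: x right, y down, z forward; pixel columns grow to the right and rows downward; lengths in m; the calibration is good to about 2 mm. A picture is of the moment at which its call begins: read the wrist's pose just before it. camera_info takes no time and is no camera call; for the wrist camera it gives the pose at the moment of the call.
- env.sign_off(): hands the job in; it is judged then, once.
The state is a dict: "time_s": time; "qpos": joint angles; "joint_velocities": joint speeds; "effort": joint torques, N m; "tool_pos": TCP position; "tool_rot": TCP orientation; "force": force on the tool from outside, world axes, zero at the start; "wrist_torque": the same for the moment, N m; "grip_width": finger opening in m; "grasp_force": force on a finger pad.
Only numpy, scipy, OpenCV 4.12 (cv2) and the standard library are available. Lean on these libraries where they do the work, as an engineer would, in place of code of your own. Each camera call takes 0.05 s, during which the arm holds its last target. There are 200 camera calls.

## Working session

There is one attempt and no reset: what is moved stays moved. The work goes in short steps, Python scripts to look and compute and a tool call to move; the robot and the scene stay as the last step left them, time stands still between calls to the robot, and variables do not carry over. Pictures are saved under pics/ and viewed, at most 10 in all, crops included, and the job is handed in when it is done.

Besides the shell and the picture viewer there is one more tool, called as name([rows], argument=value, ...), one row to a line, values as JSON. step_arm: Moves the arm, as the interface text tells. Shifts and turns lie within -1 to 1; 1 stands for 500 mm of shift or pi rad of turn. Its arguments: {"type":"object","properties":{"rows":{"type":"array"},"newtons":{"type":"number"}},"required":["rows"]}

```bash
mkdir -p pics; ls
cat > a.py <<'E'
from cell import env
import cv2,numpy as np
o=env.get_obs();print(o)
ims=[]
for n in("side","top","wrist"):
    i=env.camera_info(n);print(n,{k:np.round(v,4).tolist() for k,v in i.items()})
    im=env.read_camera(n)[:,:,::-1];cv2.imwrite(f"pics/{n}0.png",im)
    cv2.imwrite(f"pics/{n}0b.png",cv2.resize(im,(800,600)))
E
python3 a.py
```

```text
pics
{'time_s': 0.0, 'qpos': array([-71.89957993,  18.43721497,  -4.01543435,  83.17508206,
         1.29524346,  78.54288219,  -3.26046135]), 'joint_velocities': array([-0.02554351, -0.03936531,  0.07073753, -0.04218296, -0.04305582,
        0.00291909, -0.02959413]), 'effort': array([-3.40053239e-04, -4.91299367e+01, -4.03871499e-01, -3.12526166e+01,
       -6.38242043e-02,  4.37918189e-02,  1.61718890e-04]), 'tool_pos': array([0.19309608, 0.6200606 , 0.22148086]), 'tool_rot': array([-1.79890081e+02,  6.18765319e-03,  1.62708834e+02]), 'force': array([-0.53832327,  0.73622481,  0.44391596]), 'wrist_torque': array([-0.02013784,  0.04681389,  0.0090486 ]), 'grasp_force': 0.0, 'grip_width': 0.08701544666405625}
side {'fx': 436.0753, 'fy': 436.0753, 'cx': 250.2764, 'cy': 190.9837, 'k1': -0.0764, 'R': [[-1.0, 0.0005, -0.0055], [0.0052, 0.421, -0.9071], [0.0019, -0.9071, -0.421]], 't': [0.5586, 0.0275, 1.4712]}
top {'fx': 401.5431, 'fy': 401.5431, 'cx': 249.707, 'cy': 195.8245, 'k1': -0.1009, 'R': [[-0.1269, -0.9919, -0.0058], [-0.9716, 0.1255, -0.2007], [0.1998, -0.0198, -0.9796]], 't': [0.153, 0.5593, 1.3797]}
wrist {'fx': 307.6653, 'fy': 307.6653, 'cx': 257.477, 'cy': 193.5492, 'k1': -0.0288, 'R': [[0.2969, 0.9549, -0.0028], [0.9168, -0.2842, 0.2804], [0.267, -0.0858, -0.9599]], 't': [-0.6482, -0.0345, 0.392]}
```

View pics/top0b.png

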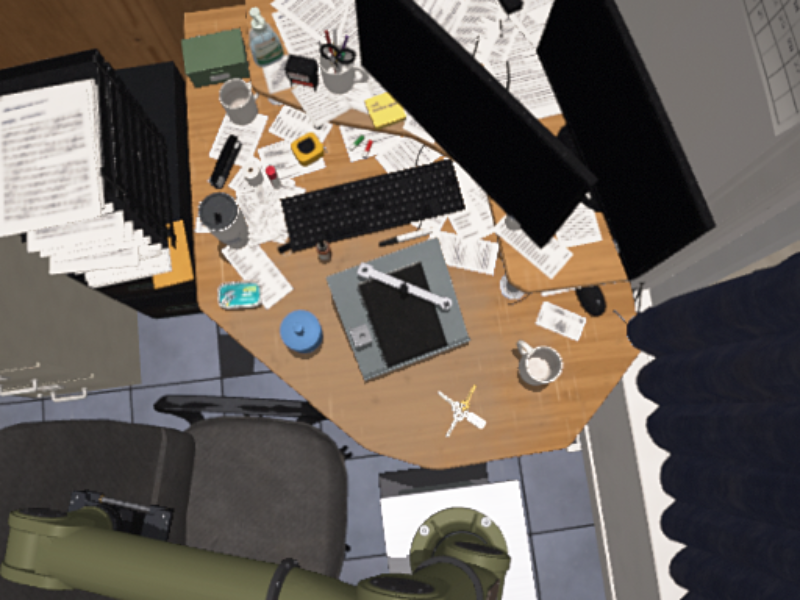

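View pics/side0b.png

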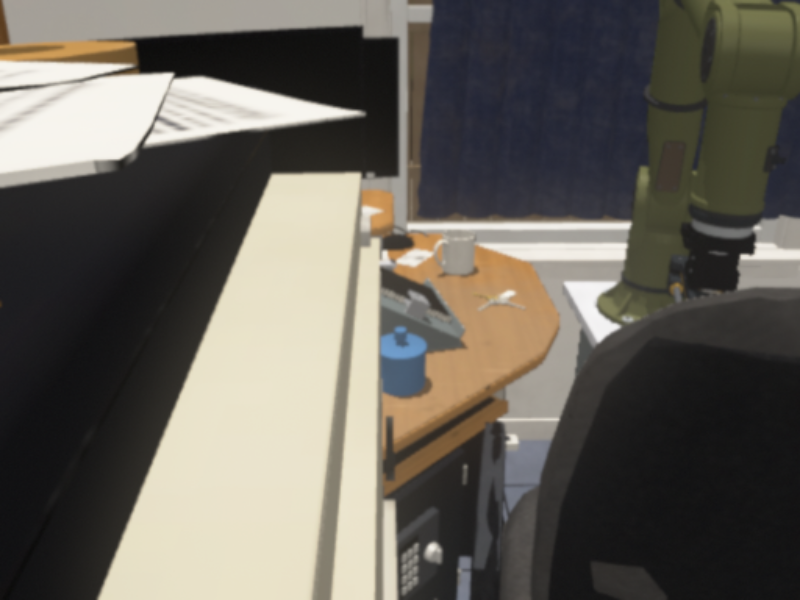

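The top view (scaled ×1.5625) shows the lidded pot at (300,331) left of the stand. The bar runs from its pivot at (447,302) to its eye at (364,271), with the knob at (404,287), and the fork is at (360,338). The tin is at (239,294), the bottle at (324,252) and the mug at (540,365). The side view shows the pot at (402,362).

```bash
cat > h.py <<'E'
from cell import env
import cv2,numpy as np
from scipy.spatial.transform import Rotation as Ro
def K(i): return np.array([[i['fx'],0,i['cx']],[0,i['fy'],i['cy']],[0,0,1.]]),np.array([i['k1'],0,0,0,0.])
def ray(i,uv):
    k,d=K(i);p=cv2.undistortPoints(np.array([[uv]],float),k,d,None,None,None)[0,0]
    R=np.array(i['R']);t=np.array(i['t']);return -R.T@t,R.T@np.r_[p,1]
def onplane(i,uv,p0=(0,0,0),n=(0,0,1)):
    o,d=ray(i,uv);n=np.array(n);return o+d*(n@(np.array(p0)-o))/(n@d)
def proj(i,X):
    k,d=K(i);R=np.array(i['R']);return cv2.projectPoints(np.array(X,float).reshape(-1,3),cv2.Rodrigues(R)[0],np.array(i['t']),k,d)[0][:,0]
def tool():
    o=env.get_obs();return np.array(o['tool_pos']),Ro.from_euler('xyz',o['tool_rot'],degrees=True),o
def plan(p,R,p_now=None,R_now=None):
    """total slide (unit) and turn (unit) in present tool axes, and in tool z-free steps"""
    p0,R0,_=tool()
    s=R0.inv().apply(np.array(p)-p0)/.5; a=(R0.inv()*R).as_rotvec()/np.pi
    print('slide',np.round(s,4),'ang',np.round(a,4),'rows>=',max(np.linalg.norm(s)*.5/.0625,np.linalg.norm(a)*180/10.7))
def snap(n,name):
    i=env.camera_info(n);im=env.read_camera(n)[:,:,::-1].copy();cv2.imwrite(f'pics/{name}.png',im)
    import pickle;pickle.dump(i,open(f'pics/{name}.pkl','wb'));return i,im
E
cat > b.py <<'E'
from h import *
i=env.camera_info('top');s=1.5625
for n,u,z in [('lidknob',(299,330),.11),('fork',(360,338),.10),('pivot',(447,302),.12),('eye',(364,271),.14),('knob',(404,287),.14),('standFL',(368,380),.02),('standFR',(467,341),.02),('standBL',(328,275),.14),('standBR',(437,238),.14),('mug',(540,367),.0),('bottle',(324,258),.0),('tin',(239,294),.026)]:
    print(n,np.round(onplane(i,np.array(u)/s,(0,0,z)),3))
w=env.camera_info('wrist');p,R,o=tool();print('cam in tool',R.inv().apply(-w['R'].T@w['t']-p),'\n',R.inv().as_matrix()@np.array(w['R']).T)
E
python3 b.py
```

```text
lidknob [0.536 0.287 0.11 ]
fork [0.503 0.156 0.1  ]
pivot [ 0.554 -0.043  0.12 ]
eye [0.642 0.129 0.14 ]
knob [0.595 0.047 0.14 ]
standFL [0.416 0.152 0.02 ]
standFR [ 0.476 -0.087  0.02 ]
standBL [0.643 0.208 0.14 ]
standBR [ 0.696 -0.04   0.14 ]
mug [ 0.396 -0.251  0.   ]
bottle [0.724 0.223 0.   ]
tin [0.655 0.431 0.026]
cam in tool [ 0.07708194 -0.00050851 -0.1625861 ] 
 [[ 3.36210904e-04 -9.59913458e-01 -2.80296342e-01]
 [ 9.99999377e-01  6.21122213e-04 -9.27635643e-04]
 [ 1.06454822e-03 -2.80295855e-01  9.59913069e-01]]
```

```bash
cat >> h.py <<'E'
def down(az,tilt=None):
    "tool y horizontal along azimuth az (deg), pointing down"
    y=np.array([np.cos(np.radians(az)),np.sin(np.radians(az)),0]);z=np.array([0,0,-1.])
    return Ro.from_matrix(np.c_[np.cross(y,z),y,z])
def go(p,R,n=None,p0=None,R0=None):
    "n equal rows from measured pose (or p0,R0) to pose"
    if p0 is None: p0,R0,_=tool()
    rel=R0.inv()*R;v=rel.as_rotvec();d=R0.inv().apply(np.array(p)-p0)
    if n is None:n=int(np.ceil(max(np.linalg.norm(d)/.055,np.degrees(np.linalg.norm(v))/9.5,1)))
    M=sum(Ro.from_rotvec(v*k/n).as_matrix() for k in range(n));s=np.linalg.solve(M,d)
    print(n,'x angular',np.round(v/n/np.pi,4).tolist(),'slide',np.round(s/.5,4).tolist())
E
python3 -c "
from h import *
go([.545,.165,.36],down(17))"
```

```text
11 x angular [-0.0, 0.0, 0.0281] slide [-0.1073, -0.0183, -0.0251]
```

step_arm([
  {"angular": [0, 0, 0.0281], "slide": [-0.1073, -0.0183, -0.0251], "jaw": 1},
  {"angular": [0, 0, 0.0281], "slide": [-0.1073, -0.0183, -0.0251], "jaw": 1},
  {"angular": [0, 0, 0.0281], "slide": [-0.1073, -0.0183, -0.0251], "jaw": 1},
  {"angular": [0, 0, 0.0281], "slide": [-0.1073, -0.0183, -0.0251], "jaw": 1},
  {"angular": [0, 0, 0.0281], "slide": [-0.1073, -0.0183, -0.0251], "jaw": 1},
  {"angular": [0, 0, 0.0281], "slide": [-0.1073, -0.0183, -0.0251], "jaw": 1},
  {"angular": [0, 0, 0.0281], "slide": [-0.1073, -0.0183, -0.0251], "jaw": 1},
  {"angular": [0, 0, 0.0281], "slide": [-0.1073, -0.0183, -0.0251], "jaw": 1},
  {"angular": [0, 0, 0.0281], "slide": [-0.1073, -0.0183, -0.0251], "jaw": 1},
  {"angular": [0, 0, 0.0281], "slide": [-0.1073, -0.0183, -0.0251], "jaw": 1},
])

```text
time_s: 1.4
tool_pos: [0.5343, 0.2168, 0.3481]
tool_rot: [-180.0, 0.0, 112.0]
force: [0.8, -0.3, 0.1]
grip_width: 0.0871
grasp_force: 0.0
```

step_arm([
  {"angular": [0, 0, 0.0281], "slide": [-0.1073, -0.0183, -0.0251], "jaw": 1},
  {"angular": [0, 0, 0], "slide": [0, 0, 0], "jaw": 1},
  {"angular": [0, 0, 0], "slide": [0, 0, 0], "jaw": 1},
])

```text
time_s: 1.78
tool_pos: [0.5452, 0.1661, 0.3603]
tool_rot: [-180.0, -0.1, 107.1]
force: [-0.2, 1.3, 0.2]
grip_width: 0.0871
grasp_force: 0.0
```

```bash
python3 -c "
from h import *
i,im=snap('wrist','w1');print(tool()[:1],env.get_obs()['tool_rot'],env.get_obs()['qpos'],np.round(-i['R'].T@i['t'],4))
cv2.imwrite('pics/w1b.png',cv2.resize(im,(800,600),interpolation=cv2.INTER_CUBIC))"
```

```text
(array([0.54492911, 0.16701591, 0.35998777]),) [-1.79945075e+02 -4.74525637e-02  1.07213394e+02] [-39.0529107    6.81980871  21.74470365  82.07155358  -2.57013038
  91.64294235  -0.30573037] [0.5222 0.2389 0.523 ]
```

View pics/w1b.png

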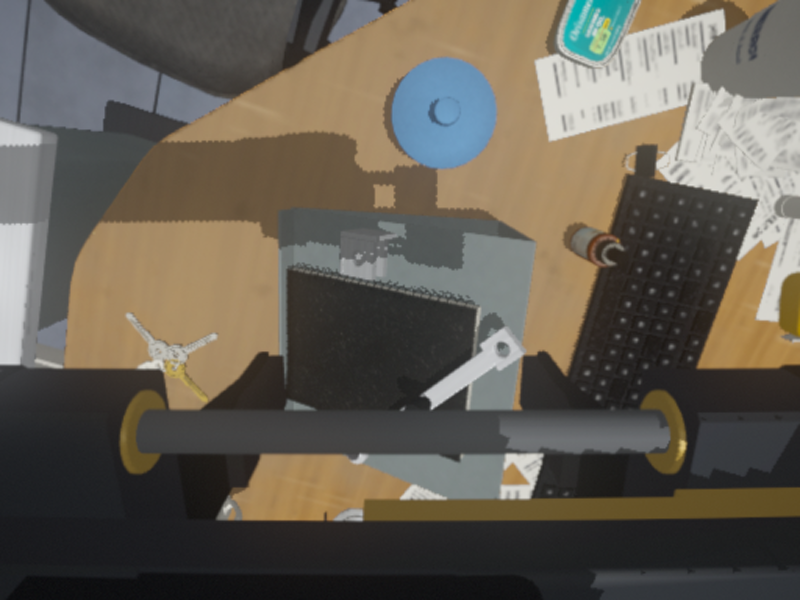

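The wrist view (×1.5625) shows the lid knob at (446,110), the eye hole at (505,347) and the fork at about (363,245). The deck corners are at FL (285,210) and BL (533,240), and the bar knob at (412,402) is partly hidden.

```bash
cat >> h.py <<'E'
import pickle
def load(n): return pickle.load(open(f'pics/{n}.pkl','rb')),cv2.imread(f'pics/{n}.png')
def tri(ob):
    A=np.zeros((3,3));b=np.zeros(3);rs=[]
    for i,u in ob:
        o,d=ray(i,u);d=d/np.linalg.norm(d);P=np.eye(3)-np.outer(d,d);A+=P;b+=P@o;rs.append((P,o))
    x=np.linalg.solve(A,b);return x,[round(float(np.linalg.norm(P@(x-o)))*1000,1) for P,o in rs]
def blob(im,lo,hi,box=None):
    m=cv2.inRange(cv2.cvtColor(im,cv2.COLOR_BGR2HSV),lo,hi)
    if box is not None: z=np.zeros_like(m);x0,y0,x1,y1=box;z[y0:y1,x0:x1]=m[y0:y1,x0:x1];m=z
    c=max(cv2.findContours(m,cv2.RETR_EXTERNAL,cv2.CHAIN_APPROX_NONE)[0],key=cv2.contourArea);return c
E
cat > c.py <<'E'
from h import *
t=env.camera_info('top');w,wi=load('w1');ti=cv2.imread('pics/top0.png');s=1.5625
for n,a,b in [('lidknobtop',(299,328),(446,110)),('eye',(364,271),(505,347)),('FL',(366,381),(285,212)),('BL',(328,275),(533,240)),('fork',(360,338),(363,240)),('knob',(404,286),(413,402))]:
    x,e=tri([(t,np.array(a)/s),(w,np.array(b)/s)]);print(n,np.round(x,4),e)
c=blob(wi,(95,80,40),(125,255,255));print('lid ellipse',cv2.fitEllipse(c));e=cv2.fitEllipse(c);print(onplane(w,e[0],(0,0,.085)))
print('lidknob on plane .109',onplane(w,np.array((446,110))/s,(0,0,.109)))
cv2.imwrite('pics/crops.png',np.hstack([cv2.resize(ti[130:260,170:330],(400,325),interpolation=cv2.INTER_CUBIC),cv2.resize(wi[120:280,165:365],(400,325),interpolation=cv2.INTER_CUBIC)]))
E
python3 c.py
```

```text
lidknobtop [0.5451 0.2907 0.0829] [0.9, 0.9]
eye [0.6372 0.129  0.1698] [3.2, 3.2]
FL [0.4166 0.1558 0.0071] [2.1, 2.1]
BL [0.6525 0.2104 0.1014] [0.9, 0.9]
fork [0.5079 0.1583 0.0616] [1.1, 1.1]
knob [0.594  0.0471 0.1411] [3.1, 3.1]
lid ellipse ((283.4724426269531, 71.97472381591797), (65.32951354980469, 69.43988037109375), 8.481961250305176)
[0.54306611 0.28867416 0.085     ]
lidknob on plane .109 [0.54370523 0.28845821 0.109     ]
```

View pics/crops.png

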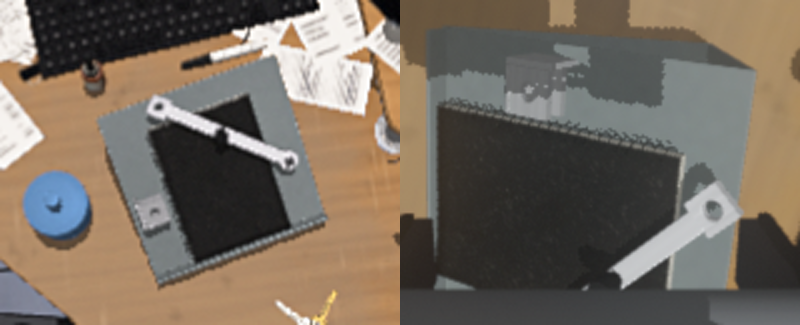

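The left crop (top view, 2.5×) shows the fork hole at (154,212), the eye hole at (157,107), the pivot at (289,160) and the knob at (223,139). The right crop (wrist, 2×) shows the eye hole at (713,208).

```bash
cat > stand.py <<'E'
from h import *
from scipy.optimize import least_squares
t=env.camera_info('top');w,_=load('w1')
def deckR(yaw): return Ro.from_euler('z',yaw)*Ro.from_euler('y',-np.pi/6)
def pts(q):
    P=q[:3];D=deckR(q[3]);th=q[4];b=np.array([np.sin(th),np.cos(th),0]);f=lambda v:P+D.apply(v)
    return dict(pivot=P,fork=f([0,.2,.008]),eye=f(b*.2),knob=f(b*.11+[0,0,.014]),knobtop=f(b*.11+[0,0,.026]))
def fit(obs,q0=(.55,-.04,.11,.23,.77)):
    def r(q):
        p=pts(q);return np.concatenate([(proj(i,p[n])[0]-u)*k for i,n,u,k in obs])
    s=least_squares(r,q0,loss='soft_l1');return s.x,r(s.x)
c=lambda u,v:np.array([170+u/2.5,130+v/2.5])
OBS=[(t,'pivot',c(289,160),1),(t,'fork',c(154,212),1),(t,'eye',c(157,107),1),(t,'knobtop',c(223,138),.7),(w,'eye',np.array([165+313/2,120+208/2.03]),.7)]
if __name__=='__main__':
    q,r=fit(OBS);print(np.round(q,4),np.round(r,2));p=pts(q);print({k:np.round(v,4) for k,v in p.items()})
    D=deckR(q[3]);
    # tool: z=-deck z, y = perp to bar (in deck), grasp 5 above knob
    th=q[4];y=D.apply([np.cos(th),-np.sin(th),0]);z=-D.apply([0,0,1]);R=Ro.from_matrix(np.c_[np.cross(y,z),y,z])
    print('bar angle',th,'fork proj in w1',proj(w,p['fork'])*1.5625)
    up=p['knob']-z*(.005-.019); print(up)
    go(up-z*.10,R)
E
python3 stand.py
```

```text
[ 0.5565 -0.0419  0.1004  0.2333  0.7526] [-0.4  -0.12 -0.17 -0.01  0.28 -0.45 -0.48 -0.69 -0.69  0.03]
{'pivot': array([ 0.5565, -0.0419,  0.1004]), 'fork': array([0.5063, 0.1518, 0.1074]), 'eye': array([0.6379, 0.1275, 0.1688]), 'knob': array([0.5944, 0.0497, 0.1501]), 'knobtop': array([0.5886, 0.0483, 0.1605])}
bar angle 0.7526371886521874 fork proj in w1 [[355.82830316 255.73194422]]
[0.60124503 0.05131509 0.1380247 ]
6 x angular [-0.027, 0.0096, 0.0425] slide [-0.0476, -0.0049, 0.0399]
```

step_arm([
  {"angular": [-0.027, 0.0096, 0.0425], "slide": [-0.0476, -0.0049, 0.0399], "jaw": 0.7},
  {"angular": [-0.027, 0.0096, 0.0425], "slide": [-0.0476, -0.0049, 0.0399], "jaw": 0.7},
  {"angular": [-0.027, 0.0096, 0.0425], "slide": [-0.0476, -0.0049, 0.0399], "jaw": 0.7},
  {"angular": [-0.027, 0.0096, 0.0425], "slide": [-0.0476, -0.0049, 0.0399], "jaw": 0.7},
  {"angular": [-0.027, 0.0096, 0.0425], "slide": [-0.0476, -0.0049, 0.0399], "jaw": 0.7},
  {"angular": [-0.027, 0.0096, 0.0425], "slide": [-0.0476, -0.0049, 0.0399], "jaw": 0.7},
  {"angular": [0, 0, 0], "slide": [0, 0, 0], "jaw": 0.7},
  {"angular": [0, 0, 0], "slide": [0, 0, 0], "jaw": 0.7},
])

```text
time_s: 2.82
tool_pos: [0.5545, 0.0399, 0.2276]
tool_rot: [156.9, -20.1, 64.4]
force: [1.0, -0.2, 1.4]
grip_width: 0.0611
grasp_force: 0.0
```

```bash
sed -i 's/go(up-z\*.10,R)/go(up,R)/' stand.py; python3 stand.py | tail -1; python3 -c "
from h import *
print(env.get_obs()['qpos']);i,im=snap('wrist','w2')
cv2.imwrite('pics/w2b.png',im)"
```

```text
2 x angular [0.0006, -0.0003, 0.0002] slide [-0.0021, -0.0028, 0.1016]
[-28.3770107  -16.6887018   20.93899812 122.77433588   3.78864289
  42.78975615 -38.45119551]
```

View pics/w2b.png

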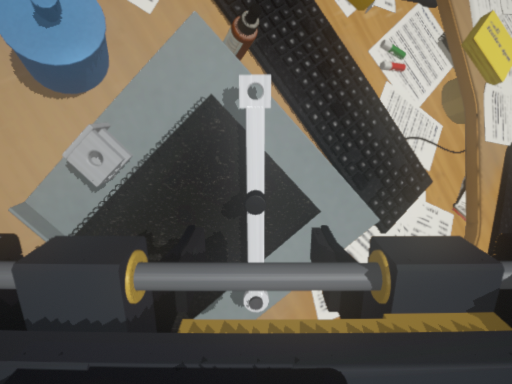

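The wrist view (512 px) shows the eye hole at (255,92), the bar knob at (256,203), the pivot at (256,301) and the fork hole at (96,158). I'll refit with these.

```bash
cat > s2.py <<'E'
from stand import *
import sys
w2,im=load('w2')
g=cv2.cvtColor(im,cv2.COLOR_BGR2GRAY)
def dark(u,r):
    x,y=u;a=g[y-r:y+r+1,x-r:x+r+1].astype(float);m=np.clip(np.percentile(a,60)-a-20,0,None);Y,X=np.mgrid[y-r:y+r+1,x-r:x+r+1];return np.array([(m*X).sum()/m.sum(),(m*Y).sum()/m.sum()])
f=dark((96,158),8);e=dark((255,92),9);k=np.array([255.,203.]);pv=np.array([256.,301.])
OBS2=OBS+[(w2,'fork',f,2),(w2,'eye',e,2),(w2,'pivot',pv,1.5),(w2,'knobtop',k,1)]
q,r=fit(OBS2)
if __name__=='__main__':
    print(f,e,np.round(q,4));print(np.round(r,1));p=pts(q);print({k:np.round(v,4) for k,v in p.items()})
    for o in (OBS2[5:],): print(np.round(fit(o)[0],4))
    D=deckR(q[3])
    def kn(th,off=.014):
        b=np.array([np.sin(th),np.cos(th),0]);y=D.apply([np.cos(th),-np.sin(th),0]);z=-D.apply([0,0,1]);R=Ro.from_matrix(np.c_[np.cross(y,z),y,z])
        return q[:3]+D.apply(b*.11+[0,0,.014])+z*off,R
    P,R=kn(q[4]);go(P,R)
    ths=np.linspace(q[4],-.03,5)
    for a,b in zip(ths[:-1],ths[1:]): go(*kn(b),2,*kn(a))
E
python3 s2.py
```

```text
[ 96.4548105  155.00388727] [252.47154862  92.00912365] [ 0.5574 -0.0433  0.1001  0.2194  0.7284]
[-0.  -0.4 -0.1 -1.1  0.3 -0.2 -0.4 -0.7 -1.2 -0.4  0.5  0.7  0.4 -2.7
 -0.7 -0.  -1.3  1.5]
{'pivot': array([ 0.5574, -0.0433,  0.1001]), 'fork': array([0.51  , 0.1511, 0.1071]), 'eye': array([0.6374, 0.1275, 0.1667]), 'knob': array([0.5946, 0.0491, 0.1489]), 'knobtop': array([0.5887, 0.0478, 0.1593])}
[ 0.5574 -0.0433  0.1002  0.2193  0.7276]
2 x angular [-0.0, -0.0012, -0.0018] slide [-0.0034, -0.0037, 0.103]
2 x angular [0.0, -0.0, -0.0302] slide [-0.001, -0.0208, -0.0]
2 x angular [0.0, -0.0, -0.0302] slide [-0.001, -0.0208, 0.0]
2 x angular [0.0, -0.0, -0.0302] slide [-0.001, -0.0208, -0.0]
2 x angular [-0.0, 0.0, -0.0302] slide [-0.001, -0.0208, 0.0]
```

step_arm([
  {"angular": [0, -0.0012, -0.0018], "slide": [-0.0034, -0.0037, 0.103], "jaw": 0.6},
  {"angular": [0, -0.0012, -0.0018], "slide": [-0.0034, -0.0037, 0.103], "jaw": 0.6},
  {"angular": [0, 0, 0], "slide": [0, 0, 0], "jaw": 0.6},
  {"angular": [0, 0, 0], "slide": [0, 0, 0], "jaw": 0.3},
  {"angular": [0, 0, 0], "slide": [0, 0, 0], "jaw": 0.1},
  {"angular": [0, 0, 0], "slide": [0, 0, 0], "jaw": 0.1},
  {"angular": [0, 0, 0], "slide": [0, 0, 0], "jaw": 0.1},
], newtons=6)

```text
time_s: 3.75
tool_pos: [0.5994, 0.0489, 0.135]
tool_rot: [156.8, -19.5, 64.6]
force: [0.5, -0.6, 1.0]
grip_width: 0.0202
grasp_force: 0.5
```

step_arm([
  {"angular": [0, 0, -0.0302], "slide": [-0.001, -0.0208, 0], "jaw": 0.1},
  {"angular": [0, 0, -0.0302], "slide": [-0.001, -0.0208, 0], "jaw": 0.1},
  {"angular": [0, 0, -0.0302], "slide": [-0.001, -0.0208, 0], "jaw": 0.1},
  {"angular": [0, 0, -0.0302], "slide": [-0.001, -0.0208, 0], "jaw": 0.1},
])

```text
time_s: 4.25
tool_pos: [0.5651, 0.0623, 0.1175]
tool_rot: [151.5, -9.8, 85.0]
force: [-2.3, -4.2, 4.2]
grip_width: 0.0176
grasp_force: 6.0
```

```bash
python3 -c "
from h import *
print(env.get_obs())"
```

```text
{'time_s': 4.25, 'qpos': array([-33.42843419,  -7.38739593,  24.99240621, 129.29711076,
         1.72568986,  27.49814281, -16.614506  ]), 'joint_velocities': array([-3.86241998, -7.02287571, -0.54338874, 10.4953583 , 11.05691052,
       -4.19502029, 30.51353054]), 'effort': array([ -1.43523395, -17.05857038,  -3.09524417, -28.31311941,
        -0.85803755,  -2.31122106,  -0.64464223]), 'tool_pos': array([0.56513667, 0.06231288, 0.11749622]), 'tool_rot': array([151.52127102,  -9.81264473,  84.98575435]), 'force': array([-2.32242388, -4.20679438,  4.22473968]), 'wrist_torque': array([-0.86217468,  0.45181643, -0.29248829]), 'grasp_force': 5.995983954635449, 'grip_width': 0.017638674645533765}
```

step_arm([
  {"angular": [0, 0, -0.0302], "slide": [-0.001, -0.0208, 0], "jaw": 0.1},
  {"angular": [0, 0, -0.0302], "slide": [-0.001, -0.0208, 0], "jaw": 0.1},
  {"angular": [0, 0, -0.0302], "slide": [-0.001, -0.0208, 0], "jaw": 0.1},
  {"angular": [0, 0, -0.0302], "slide": [-0.001, -0.0208, 0], "jaw": 0.1},
  {"angular": [0, 0, 0], "slide": [0, 0, 0], "jaw": 0.1},
  {"angular": [0, 0, 0], "slide": [0, 0, 0], "jaw": 0.1},
])

```text
time_s: 5.0
tool_pos: [0.5326, 0.0613, 0.0998]
tool_rot: [149.6, 0.8, 103.8]
force: [9.3, -2.1, 0.1]
grip_width: 0.0178
grasp_force: 6.0
```

```bash
cat >> s2.py <<'E'
    p,R,o=tool();g=p-.019*R.apply([0,0,1]);v=D.inv().apply(g-q[:3]);print('th',np.arctan2(v[0],v[1]),np.hypot(v[0],v[1]),v,o['qpos'],o['force'])
E
python3 s2.py|tail -2
```

```text
th -0.014271749640600512 0.10747013646425102 [-0.00153373  0.10745919  0.01937489] [-3.55195033e+01 -1.10022576e+01  2.60522684e+01  1.34476190e+02
  6.79545959e+00  2.51606714e+01  6.32952535e-02] [ 9.31736366 -2.1416814   0.14625601]
```

```bash
python3 -c "
from h import *
p,R,o=tool();go(p+[0,0,.09],R,2)"
```

```text
2 x angular [0.0, 0.0, 0.0] slide [-0.0013, 0.0455, -0.0776]
```

step_arm([
  {"angular": [0, 0, 0], "slide": [0, 0, 0], "jaw": 1},
  {"angular": [0, 0, 0], "slide": [0, 0, 0], "jaw": 1},
  {"angular": [0, 0, 0], "slide": [0, 0, 0], "jaw": 1},
  {"angular": [0, 0, 0], "slide": [0, 0, -0.04], "jaw": 1},
  {"angular": [0, 0, 0], "slide": [-0.0013, 0.0455, -0.0776], "jaw": 1},
  {"angular": [0, 0, 0], "slide": [0, 0, 0], "jaw": 1},
  {"angular": [0, 0, 0], "slide": [0, 0, 0], "jaw": 1},
])

```text
time_s: 5.88
tool_pos: [0.5182, 0.0596, 0.157]
tool_rot: [150.3, 0.8, 103.9]
force: [-0.2, -0.9, 0.1]
grip_width: 0.0801
grasp_force: 0.0
```

```bash
python3 -c "
from h import *
print(env.get_obs()['qpos']);i,im=snap('wrist','w3')
cv2.imwrite('pics/w3b.png',cv2.resize(im,(800,600),interpolation=cv2.INTER_CUBIC))"
```

```text
[-29.3290755  -17.22331964  18.70477255 131.63971666   7.28846401
  35.14128634  -0.71310145]
```

View pics/w3b.png

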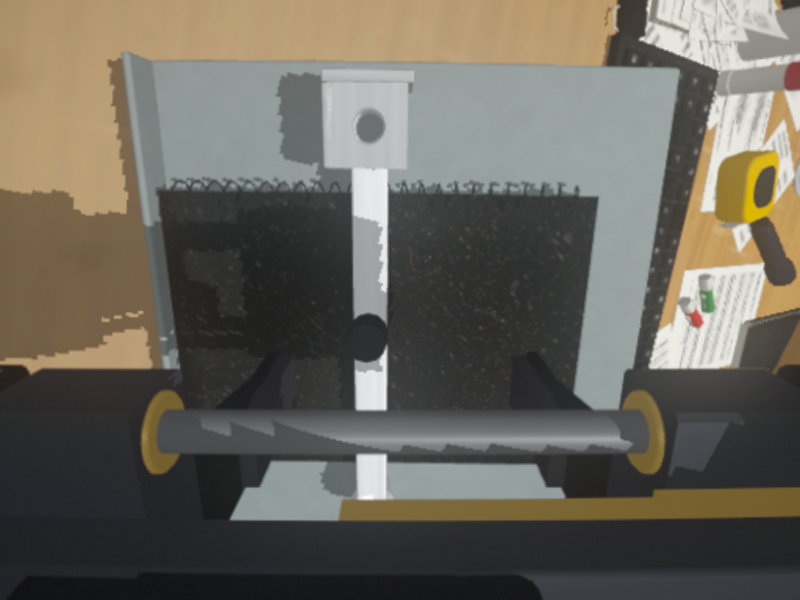

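Bar home: its eye is under the fork, with the fork hole at (370,126), the knob at (368,337) and the bar straight across (×1.5625). I'll measure the fork and test whether the hover pose can be reached.

```bash
cat > s3.py <<'E'
from s2 import *
def hole(name,u,r):
    i,im=load(name);g=cv2.cvtColor(im,cv2.COLOR_BGR2GRAY);x,y=map(int,u);a=cv2.resize(g[y-r:y+r+1,x-r:x+r+1],None,fx=8,fy=8,interpolation=cv2.INTER_CUBIC)
    th=cv2.threshold(a,0,255,cv2.THRESH_BINARY_INV+cv2.THRESH_OTSU)[1]
    c=[c for c in cv2.findContours(th,cv2.RETR_EXTERNAL,cv2.CHAIN_APPROX_NONE)[0] if cv2.contourArea(c)>800]
    c=min(c,key=lambda c:np.linalg.norm(c[:,0].mean(0)-a.shape[0]/2));e=cv2.fitEllipse(cv2.convexHull(c));return np.array([x-r,y-r])+(np.array(e[0])-3.5)/8,np.array(e[1])/8
w3,_=load('w3')
f3,sz=hole('w3',(237,81),10);f2,sz2=hole('w2',(96,157),8)
obs3=[(t,'fork',c(154,212),1),(t,'pivot',c(289,160),1),(w2,'fork',f2,1.5),(w2,'pivot',pv,1.5),(w3,'fork',f3,3)]
q3,r3=fit([*obs3]+[(w3,'knobtop',np.array([235.8,215.5]),2)],(.557,-.043,.1,.22,0))
P=pts(q3);D=deckR(q3[3])
if __name__=='__main__':
    print(f3,sz,f2,sz2,'px/mm',307/np.linalg.norm(P['fork']+w3['R'].T@w3['t'])/1000);print(np.round(q3,4),np.round(r3,1),P)
    print('tri fork',tri([(t,c(154,212)),(w2,f2),(w3,f3)]))
E
python3 s3.py
```

```text
[236.5941143   80.54458427] [18.09255219 21.75056267] [ 95.55687428 156.83771133] [12.29249287 16.18502045] px/mm 1.4326514125221659
[ 0.5576 -0.0434  0.098   0.2259  0.0096] [ 0.1 -0.7 -0.1 -0.4  0.9 -0.  -1.5 -0.9 -0.1 -0.5 -0.   7.1] {'pivot': array([ 0.55763365, -0.04337629,  0.09803674]), 'fork': array([0.50894148, 0.15064709, 0.10496495]), 'eye': array([0.51446267, 0.15190644, 0.09899687]), 'knob': array([0.52706743, 0.06246143, 0.11068917]), 'knobtop': array([0.52121986, 0.06111761, 0.12108147])}
tri fork (array([0.50782481, 0.15076163, 0.10590491]), [1.5, 0.7, 0.8])
```

```bash
cat > s4.py <<'E'
from s3 import *
F=np.array([.5085,.1507,.1055]);zt=-D.apply([0,0,1]);y=D.apply([1,0,0]);RF=Ro.from_matrix(np.c_[np.cross(y,zt),y,zt])
if __name__=='__main__':
    p,R,o=tool();print(o['qpos'],(p-F)@D.as_matrix(),np.degrees((RF.inv()*R).as_rotvec()));go(F-zt*.047,RF)
E
python3 s4.py
```

```text
[-29.35329241 -17.21833111  18.73090731 131.67265342   7.29098665
  35.13742462  -0.71085122] [ 0.01580638 -0.09090291  0.04988905] [ 0.31935363 -0.20769593 -1.22389357]
2 x angular [-0.0009, 0.0006, 0.0034] slide [0.0912, -0.0143, 0.0027]
```

step_arm([
  {"angular": [-0.0009, 0.0006, 0.0034], "slide": [0.0912, -0.0143, 0.0027], "jaw": 1},
  {"angular": [-0.0009, 0.0006, 0.0034], "slide": [0.0912, -0.0143, 0.0027], "jaw": 1},
  {"angular": [0, 0, 0], "slide": [0, 0, 0], "jaw": 1},
  {"angular": [0, 0, 0], "slide": [0, 0, 0], "jaw": 1},
])

```text
time_s: 6.42
tool_pos: [0.4863, 0.145, 0.1467]
tool_rot: [149.9, 0.0, 102.9]
force: [-0.1, 0.2, 0.5]
grip_width: 0.0871
grasp_force: 0.0
```

```bash
python3 s4.py
```

```text
[-23.81667311 -16.8820487    0.34635761 133.68073089   9.63690477
  33.94343536 -17.107685  ] [ 0.00072209 -0.00060771  0.04716872] [-0.05319139 -0.01871044 -0.01218896]
1 x angular [0.0003, 0.0001, 0.0001] slide [0.0012, -0.0014, 0.0003]
```

```bash
python3 -c "
from h import *
go([.5435,.2885,.19],down(30))"
```

```text
4 x angular [0.0414, 0.0062, -0.0231] slide [0.0579, 0.056, -0.0048]
```

step_arm([
  {"angular": [0.0414, 0.0062, -0.0231], "slide": [0.0579, 0.056, -0.0048], "jaw": 0.6},
  {"angular": [0.0414, 0.0062, -0.0231], "slide": [0.0579, 0.056, -0.0048], "jaw": 0.6},
  {"angular": [0.0414, 0.0062, -0.0231], "slide": [0.0579, 0.056, -0.0048], "jaw": 0.6},
  {"angular": [0.0414, 0.0062, -0.0231], "slide": [0.0579, 0.056, -0.0048], "jaw": 0.6},
  {"angular": [0, 0, 0], "slide": [0, 0, 0], "jaw": 0.6},
  {"angular": [0, 0, 0], "slide": [0, 0, 0], "jaw": 0.6},
])

```text
time_s: 7.18
tool_pos: [0.5442, 0.2872, 0.1897]
tool_rot: [-180.0, 0.1, 119.9]
force: [0.0, -0.8, 0.2]
grip_width: 0.053
grasp_force: 0.0
```

```bash
python3 -c "
from h import *
print(env.get_obs()['qpos']);i,im=snap('wrist','w4')
cv2.imwrite('pics/w4b.png',im)
go([.5435,.2885,.084],down(30))"
```

```text
[-31.51283502  15.09307671   1.37919357  91.08119618  -0.26195535
  73.83814021  -0.25647589]
2 x angular [0.0002, 0.0003, -0.0005] slide [0.0018, 0.0003, 0.1067]
```

View pics/w4b.png

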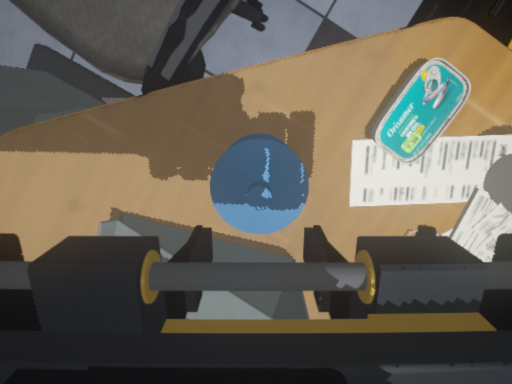

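The wrist view shows the lid centred at about (259,184), its knob top near (262,188) and the tin at (422,110).

```bash
python3 -c "
from h import *
w,im=load('w4');e=cv2.fitEllipse(cv2.convexHull(blob(im,(95,60,20),(125,255,255))));print(e,onplane(w,e[0],(0,0,.084)),onplane(w,(262,188),(0,0,.109)))
c=blob(im,(78,80,60),(94,255,255),(340,40,500,180));b=cv2.boxPoints(cv2.minAreaRect(c));print([np.round(onplane(w,x,(0,0,.026)),3) for x in b])
print(proj(w,[.5435,.2885,.109]))
t=env.camera_info('top');print('bottle',onplane(t,(324/1.5625,247/1.5625),(0,0,.1)))"
```

```text
((258.7593994140625, 184.43310546875), (96.63334655761719, 99.24608612060547), 0.4455907940864563) [0.54140562 0.29313595 0.084     ] [0.5418599  0.29748774 0.109     ]
[array([0.628, 0.386, 0.026]), array([0.633, 0.478, 0.026]), array([0.684, 0.477, 0.026]), array([0.681, 0.382, 0.026])]
[[258.26503618 198.03653326]]
bottle [0.72028674 0.21288948 0.1       ]
```

```bash
python3 -c "
from h import *
a=np.array([.5425,.2905,.086]);go(a,down(30),2);go(a+[0,0,.06],down(30),2,a,down(30));go([.662,.308,.15],down(40),3,a+[0,0,.06],down(30));"
```

```text
2 x angular [0.0002, 0.0003, -0.0005] slide [0.004, 0.0004, 0.1047]
2 x angular [0.0, 0.0, 0.0] slide [0.0, 0.0, -0.06]
3 x angular [0.0, 0.0, -0.0185] slide [-0.0341, 0.0731, -0.0027]
```

step_arm([
  {"angular": [0, 0, 0], "slide": [0.004, 0.0004, 0.1047], "jaw": 0.6},
  {"angular": [0, 0, 0], "slide": [0.004, 0.0004, 0.1047], "jaw": 0.6},
  {"angular": [0, 0, 0], "slide": [0, 0, 0], "jaw": 0.6},
  {"angular": [0, 0, 0], "slide": [0, 0, 0], "jaw": 0.15},
  {"angular": [0, 0, 0], "slide": [0, 0, 0], "jaw": 0.15},
  {"angular": [0, 0, 0], "slide": [0, 0, 0], "jaw": 0.15},
  {"angular": [0, 0, 0], "slide": [0, 0, 0], "jaw": 0.15},
], newtons=25)

```text
time_s: 8.1
tool_pos: [0.5426, 0.2929, 0.0869]
tool_rot: [179.9, 0.0, 120.0]
force: [-0.9, -0.4, 3.5]
grip_width: 0.021
grasp_force: 25.0
```

step_arm([
  {"angular": [0, 0, 0], "slide": [0, 0, -0.03], "jaw": 0.15},
  {"angular": [0, 0, 0], "slide": [0, 0, -0.09], "jaw": 0.15},
  {"angular": [0, 0, 0], "slide": [0, 0, 0], "jaw": 0.15},
])

```text
time_s: 8.48
tool_pos: [0.545, 0.2943, 0.1513]
tool_rot: [179.4, 0.0, 120.0]
force: [0.3, -0.4, -1.9]
grip_width: 0.0211
grasp_force: 25.0
```

step_arm([
  {"angular": [0, 0, -0.0185], "slide": [-0.0341, 0.0731, -0.0027], "jaw": 0.15},
  {"angular": [0, 0, -0.0185], "slide": [-0.0341, 0.0731, -0.0027], "jaw": 0.15},
  {"angular": [0, 0, -0.0185], "slide": [-0.0341, 0.0731, -0.0027], "jaw": 0.15},
  {"angular": [0, 0, 0], "slide": [0, 0, 0], "jaw": 0.15},
  {"angular": [0, 0, 0], "slide": [0, 0, 0], "jaw": 0.15},
])

```text
time_s: 9.1
tool_pos: [0.6609, 0.3101, 0.1496]
tool_rot: [-180.0, -0.0, 129.9]
force: [-0.1, 0.7, -1.2]
grip_width: 0.0207
grasp_force: 25.0
```

```bash
python3 -c "
from h import *
p,R,o=tool();print(p,o['force'],o['qpos']);go([.662,.310,.021],down(40),3)"
```

```text
[0.66087291 0.31010586 0.14955806] [-0.06662901  0.70048635 -1.22515756] [-27.95136856  30.13405156   1.07471168  75.23382622  -0.56199851
  74.66709257  13.07417183]
3 x angular [-0.0001, -0.0, -0.0001] slide [-0.0005, 0.0006, 0.0857]
```

step_arm([
  {"angular": [0, 0, 0], "slide": [0, 0, 0.0857], "jaw": 0.15},
  {"angular": [0, 0, 0], "slide": [0, 0, 0.0857], "jaw": 0.15},
  {"angular": [0, 0, 0], "slide": [0, 0, 0.0857], "jaw": 0.15},
  {"angular": [0, 0, 0], "slide": [0, 0, 0.003], "jaw": 0.15},
  {"angular": [0, 0, 0], "slide": [0, 0, 0.003], "jaw": 0.15},
  {"angular": [0, 0, 0], "slide": [0, 0, 0], "jaw": 0.15},
])

```text
time_s: 9.85
tool_pos: [0.6624, 0.3106, 0.0207]
tool_rot: [179.8, 0.1, 130.0]
force: [0.6, -0.9, 0.1]
grip_width: 0.0208
grasp_force: 25.0
```

step_arm([
  {"angular": [0, 0, 0], "slide": [0, 0, 0.003], "jaw": 0.15},
  {"angular": [0, 0, 0], "slide": [0, 0, 0], "jaw": 0.15},
])

```text
time_s: 10.1
tool_pos: [0.6622, 0.3102, 0.0179]
tool_rot: [179.9, 0.0, 130.0]
force: [1.1, 0.4, -1.4]
grip_width: 0.021
grasp_force: 25.0
```

step_arm([
  {"angular": [0, 0, 0], "slide": [0, 0, 0.003], "jaw": 0.15},
  {"angular": [0, 0, 0], "slide": [0, 0, 0], "jaw": 0.15},
])

```text
time_s: 10.35
tool_pos: [0.6622, 0.3103, 0.016]
tool_rot: [179.9, 0.0, 130.0]
force: [-0.1, -0.3, -0.7]
grip_width: 0.0208
grasp_force: 25.0
```

step_arm([
  {"angular": [0, 0, 0], "slide": [0, 0, 0.003], "jaw": 0.15},
  {"angular": [0, 0, 0], "slide": [0, 0, 0], "jaw": 0.15},
])

```text
time_s: 10.6
tool_pos: [0.6625, 0.3104, 0.0158]
tool_rot: [179.9, 0.1, 130.0]
force: [-2.3, -0.3, 5.6]
grip_width: 0.0208
grasp_force: 25.0
```

step_arm([
  {"angular": [0, 0, 0], "slide": [0, 0, -0.003], "jaw": 0.5},
  {"angular": [0, 0, 0], "slide": [0, 0, 0], "jaw": 0.5},
  {"angular": [0, 0, 0], "slide": [0, 0, 0], "jaw": 0.5},
  {"angular": [0, 0, 0], "slide": [0, 0, -0.06], "jaw": 0.5},
  {"angular": [0, 0, 0], "slide": [0, 0, -0.1], "jaw": 0.5},
  {"angular": [0, 0, 0], "slide": [0, 0, -0.1], "jaw": 0.5},
  {"angular": [0, 0, 0], "slide": [0, 0, -0.1], "jaw": 0.5},
  {"angular": [0, 0, 0], "slide": [0, 0, 0], "jaw": 0.5},
])

```text
time_s: 11.6
tool_pos: [0.6644, 0.3115, 0.2023]
tool_rot: [179.3, 0.2, 130.0]
force: [0.2, 0.8, -0.3]
grip_width: 0.0434
grasp_force: 0.0
```

```bash
python3 -c "
from h import *
go([.55,.255,.22],down(20))"
```

```text
3 x angular [0.0013, 0.0001, 0.037] slide [0.0105, -0.0847, -0.0125]
```

step_arm([
  {"angular": [0.0013, 0, 0.037], "slide": [0.0105, -0.0847, -0.0125], "jaw": 0.5},
  {"angular": [0.0013, 0, 0.037], "slide": [0.0105, -0.0847, -0.0125], "jaw": 0.5},
  {"angular": [0.0013, 0, 0.037], "slide": [0.0105, -0.0847, -0.0125], "jaw": 0.45},
  {"angular": [0, 0, 0], "slide": [0, 0, 0], "jaw": 0.45},
  {"angular": [0, 0, 0], "slide": [0, 0, 0], "jaw": 0.45},
])

```text
time_s: 12.22
tool_pos: [0.5478, 0.254, 0.2146]
tool_rot: [-179.4, 0.1, 110.0]
force: [0.3, 0.1, 0.5]
grip_width: 0.039
grasp_force: 0.0
```

```bash
python3 -c "
from h import *
w,im=snap('wrist','w5')
c=np.vstack([blob(im,(95,60,20),(125,255,255),(0,0,512,265))]);e=cv2.fitEllipse(cv2.convexHull(c));print('pot',e,onplane(w,e[0],(0,0,.074)))
hsv=cv2.cvtColor(im,cv2.COLOR_BGR2HSV);m=cv2.inRange(hsv,(0,120,40),(8,255,255))|cv2.inRange(hsv,(172,120,40),(180,255,255))
for c in cv2.findContours(m,cv2.RETR_EXTERNAL,cv2.CHAIN_APPROX_NONE)[0]:
    if cv2.contourArea(c)>40: (x,y),r=cv2.minEnclosingCircle(c);print('red',x,y,r,cv2.contourArea(c),onplane(w,(x,y),(0,0,.067)))
cv2.imwrite('pics/w5b.png',im)"
```

```text
pot ((267.8620910644531, 146.35543823242188), (87.19002532958984, 88.01355743408203), 34.89102554321289) [0.54320547 0.29057    0.074     ]
red 267.5 146.5 8.631438255310059 188.5 [0.54339531 0.2894746  0.067     ]
```

View pics/w5b.png

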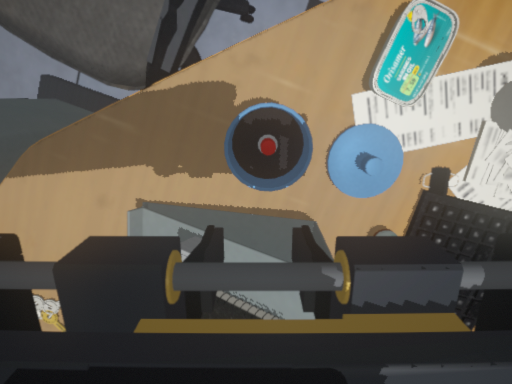

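The wrist view shows the open pot at (268,146) with the red pin grip at its centre (267,146), and the lid standing upright on the desk at (366,160).

```bash
python3 -c "
from h import *
a=np.array([.5434,.2898,.11]);go(a,down(13),3);go(a-[0,0,.063],down(13),2,a,down(13))"
```

```text
3 x angular [-0.0011, 0.0003, 0.013] slide [0.0237, 0.0047, 0.0695]
2 x angular [0.0, 0.0, 0.0] slide [0.0, 0.0, 0.063]
```

step_arm([
  {"angular": [-0.0011, 0.0003, 0.013], "slide": [0.0237, 0.0047, 0.0695], "jaw": 0.4},
  {"angular": [-0.0011, 0.0003, 0.013], "slide": [0.0237, 0.0047, 0.0695], "jaw": 0.4},
  {"angular": [-0.0011, 0.0003, 0.013], "slide": [0.0237, 0.0047, 0.0695], "jaw": 0.4},
  {"angular": [0, 0, 0], "slide": [0, 0, 0], "jaw": 0.4},
  {"angular": [0, 0, 0], "slide": [0, 0, 0], "jaw": 0.4},
])

```text
time_s: 12.9
tool_pos: [0.5442, 0.2893, 0.1115]
tool_rot: [179.9, 0.0, 103.0]
force: [-0.2, -0.3, 1.0]
grip_width: 0.0348
grasp_force: 0.0
```

```bash
python3 -c "
from h import *
p,R,o=tool();print(p,o['tool_rot'],o['grip_width']);go([.5434,.2898,.047],down(13),3)"
```

```text
[0.54417094 0.28933257 0.11148659] [1.79915113e+02 1.81232272e-02 1.02979460e+02] 0.03483363701469248
3 x angular [0.0002, 0.0, -0.0] slide [0.0004, -0.0005, 0.043]
```

step_arm([
  {"angular": [0, 0, 0], "slide": [0.0004, -0.0005, 0.043], "jaw": 0.4},
  {"angular": [0, 0, 0], "slide": [0.0004, -0.0005, 0.043], "jaw": 0.4},
  {"angular": [0, 0, 0], "slide": [0.0004, -0.0005, 0.043], "jaw": 0.4},
  {"angular": [0, 0, 0], "slide": [0, 0, 0], "jaw": 0.4},
  {"angular": [0, 0, 0], "slide": [0, 0, 0], "jaw": 0.4},
])

```text
time_s: 13.52
tool_pos: [0.5436, 0.2902, 0.0482]
tool_rot: [179.8, -0.0, 102.9]
force: [0.6, 0.0, 0.7]
grip_width: 0.0347
grasp_force: 0.0
```

step_arm([
  {"angular": [0, 0, 0], "slide": [0, 0, 0.003], "jaw": 0.1},
  {"angular": [0, 0, 0], "slide": [0, 0, 0], "jaw": 0.1},
  {"angular": [0, 0, 0], "slide": [0, 0, 0], "jaw": 0.1},
  {"angular": [0, 0, 0], "slide": [0, 0, 0], "jaw": 0.1},
  {"angular": [0, 0, 0], "slide": [0, 0, 0], "jaw": 0.1},
], newtons=30)

```text
time_s: 14.15
tool_pos: [0.543, 0.2903, 0.0454]
tool_rot: [179.9, -0.0, 103.0]
force: [2.2, 1.3, 1.7]
grip_width: 0.0149
grasp_force: 30.3
```

```bash
python3 -c "
from h import *
p,R,o=tool();print(p,o['force']);go(p+[0,0,.13],down(13))"
```

```text
[0.54303368 0.29025855 0.04536272] [2.16247075 1.30579122 1.67201974]
3 x angular [0.0003, -0.0, -0.0001] slide [0.0, 0.0001, -0.0867]
```

step_arm([
  {"angular": [0, 0, 0], "slide": [0, 0, -0.03], "jaw": 0.1},
  {"angular": [0, 0, 0], "slide": [0, 0, -0.08], "jaw": 0.1},
  {"angular": [0, 0, 0], "slide": [0, 0, -0.08], "jaw": 0.1},
  {"angular": [0, 0, 0], "slide": [0, 0, -0.07], "jaw": 0.1},
  {"angular": [0, 0, 0], "slide": [0, 0, 0], "jaw": 0.1},
  {"angular": [0, 0, 0], "slide": [0, 0, 0], "jaw": 0.1},
])

```text
time_s: 14.9
tool_pos: [0.5409, 0.2895, 0.174]
tool_rot: [-179.9, 0.0, 103.0]
force: [0.2, -0.1, -1.2]
grip_width: 0.015
grasp_force: 30.3
```

```bash
cat > s5.py <<'E'
from s4 import *
H=F-zt*.056
p,R,o=tool();print(p,o['tool_rot'],o['grip_width'],o['grasp_force'],H,H+zt*.0384)
go(H,RF)
E
python3 s5.py
```

```text
[0.5409021  0.28953815 0.17400058] [-1.79891761e+02  2.87997873e-02  1.02972318e+02] 0.01497266172665424 30.34306213259697 [0.4812113  0.14442887 0.15399742] [0.49992355 0.14872907 0.12074205]
4 x angular [-0.0418, 0.0, 0.0001] slide [-0.064, -0.0469, 0.001]
```

step_arm([
  {"angular": [-0.0418, 0, 0], "slide": [-0.064, -0.0469, 0.001], "jaw": 0.1},
  {"angular": [-0.0418, 0, 0], "slide": [-0.064, -0.0469, 0.001], "jaw": 0.1},
  {"angular": [-0.0418, 0, 0], "slide": [-0.064, -0.0469, 0.001], "jaw": 0.1},
  {"angular": [-0.0418, 0, 0], "slide": [-0.064, -0.0469, 0.001], "jaw": 0.1},
  {"angular": [0, 0, 0], "slide": [0, 0, 0], "jaw": 0.1},
  {"angular": [0, 0, 0], "slide": [0, 0, 0], "jaw": 0.1},
  {"angular": [0, 0, 0], "slide": [0, 0, 0], "jaw": 0.1},
])

```text
time_s: 15.78
tool_pos: [0.4884, 0.1593, 0.1574]
tool_rot: [152.2, -0.5, 103.2]
force: [-0.4, 0.3, -1.0]
grip_width: 0.0151
grasp_force: 30.3
```

```bash
python3 s5.py; python3 -c "
from h import *
print(env.get_obs()['qpos'])
w,im=snap('wrist','w6');print(proj(w,[.5085,.1507,.1055]));t,ti=snap('top','t6');u=proj(t,[.5085,.1507,.1055])[0];print(u);x,y=map(int,u)
cv2.imwrite('pics/w6b.png',np.hstack([im[100:340,120:440],cv2.resize(ti[y-40:y+40,x-40:x+40],(240,240))]))"
```

```text
[0.48842328 0.15930346 0.15739696] [152.20055656  -0.53319337 103.24758418] 0.015055745552279542 30.343894120305777 [0.4812113  0.14442887 0.15399742] [0.49992355 0.14872907 0.12074205]
1 x angular [-0.0122, -0.0034, 0.0001] slide [-0.0257, -0.0215, -0.0039]
[-18.75964065 -15.11327995  -4.94200005 130.1929478    5.20648633
  37.52553323 -14.08929705]
[[246.42202226 227.13687303]]
[231.70212958 214.20653743]
```

View pics/w6b.png

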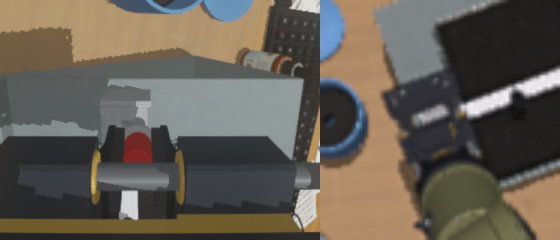

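The wrist crop shows the pin's red grip in the fingers at (137,148), its collar at (135,128) and the fork just beyond at (125,95). The arm hasn't fully reached the hover pose, so I'll correct that.

step_arm([
  {"angular": [-0.0061, -0.0017, 0], "slide": [-0.0129, -0.0108, -0.002], "jaw": 0.1},
  {"angular": [-0.0061, -0.0017, 0], "slide": [-0.0129, -0.0108, -0.002], "jaw": 0.1},
  {"angular": [0, 0, 0], "slide": [0, 0, 0], "jaw": 0.1},
  {"angular": [0, 0, 0], "slide": [0, 0, 0], "jaw": 0.1},
])

```text
time_s: 16.38
tool_pos: [0.4841, 0.1441, 0.1521]
tool_rot: [150.1, 0.0, 102.8]
force: [0.1, 0.6, -0.9]
grip_width: 0.0148
grasp_force: 30.3
```

```bash
cat > s6.py <<'E'
from s4 import *
p,R,o=tool();z=R.apply([0,0,1]);tip=p+z*.0384
print('tip in fork frame mm',np.round(D.inv().apply(tip-F)*1000,1),'tilt err deg',np.round(np.degrees((R.inv()*RF).as_rotvec()),2),'force deck',np.round(D.inv().apply(o['force']),1),o['wrist_torque'].round(2),o['qpos'][[1,3]],o['grip_width'],o['time_s'])
d=R.inv().apply(F-zt*.0064-p);print('to seat slide',np.round(d/.5,4),'ang',np.round((R.inv()*RF).as_rotvec()/np.pi,4))
E
python3 s6.py
```

```text
tip in fork frame mm [ 1.3 -1.  14.6] tilt err deg [-0.1   0.09 -0.08] force deck [-0.3  0.5 -0.8] [-0.26  0.6  -0.  ] [-17.24486681 133.08466686] 0.014750566432698163 16.375
to seat slide [ 0.0021 -0.0026  0.0931] ang [-0.0005  0.0005 -0.0004]
```

step_arm([
  {"angular": [0, 0, 0], "slide": [0.0021, -0.0026, 0.02], "jaw": 0.1},
  {"angular": [0, 0, 0], "slide": [0, 0, 0.012], "jaw": 0.1},
  {"angular": [0, 0, 0], "slide": [0, 0, 0], "jaw": 0.1},
])

```text
time_s: 16.75
tool_pos: [0.4901, 0.1467, 0.1363]
tool_rot: [150.2, 0.0, 102.9]
force: [0.1, -0.3, -0.8]
grip_width: 0.0151
grasp_force: 30.3
```

```bash
python3 s6.py
```

```text
tip in fork frame mm [-1.1  0.2 -2.3] tilt err deg [-0.22  0.08 -0.05] force deck [-0.4 -0.3 -0.7] [-0.25  0.65  0.01] [-14.95885596 133.37802149] 0.015133117556990648 16.75
to seat slide [-0.0004  0.0021  0.0594] ang [-0.0012  0.0005 -0.0003]
```

step_arm([
  {"angular": [-0.001, 0, 0], "slide": [-0.0004, 0.0018, 0.006], "jaw": 0.1},
  {"angular": [0, 0, 0], "slide": [0, 0, 0.006], "jaw": 0.1},
  {"angular": [0, 0, 0], "slide": [0, 0, 0], "jaw": 0.1},
])

```text
time_s: 17.12
tool_pos: [0.494, 0.1473, 0.1322]
tool_rot: [150.0, 0.0, 102.8]
force: [-0.8, 0.6, -0.5]
grip_width: 0.0152
grasp_force: 30.0
```

```bash
python3 s6.py
```

```text
tip in fork frame mm [ 0.4 -0.1 -7.8] tilt err deg [ 0.03  0.09 -0.07] force deck [-0.8  0.8 -0.2] [-0.16  0.8   0.08] [-14.18372722 133.43190481] 0.015204775812982614 17.125
to seat slide [ 0.0002 -0.0009  0.0484] ang [ 0.0001  0.0005 -0.0004]
```

step_arm([
  {"angular": [0, 0, 0], "slide": [0, -0.0005, 0.008], "jaw": 0.1},
  {"angular": [0, 0, 0], "slide": [0, 0, 0.008], "jaw": 0.1},
  {"angular": [0, 0, 0], "slide": [0, 0, 0], "jaw": 0.1},
])

```text
time_s: 17.5
tool_pos: [0.4978, 0.1481, 0.1251]
tool_rot: [150.0, 0.0, 102.8]
force: [-0.1, 1.7, -1.5]
grip_width: 0.0151
grasp_force: 30.0
```

```bash
python3 s6.py
```

```text
tip in fork frame mm [  0.3  -0.2 -15.9] tilt err deg [ 0.03  0.09 -0.07] force deck [-0.6  1.7 -1.4] [-0.06  0.87  0.14] [-13.0043968  133.46619269] 0.015058085014037605 17.5
to seat slide [ 0.0003 -0.0005  0.0321] ang [ 0.0002  0.0005 -0.0004]
```

step_arm([
  {"angular": [0, 0, 0], "slide": [0.0008, -0.0005, 0.008], "jaw": 0.1},
  {"angular": [0, 0, 0], "slide": [0, 0, 0.008], "jaw": 0.1},
  {"angular": [0, 0, 0], "slide": [0, 0, 0], "jaw": 0.1},
])

```text
time_s: 17.88
tool_pos: [0.5015, 0.1491, 0.1181]
tool_rot: [150.0, 0.1, 102.8]
force: [-0.3, -0.3, -1.2]
grip_width: 0.0153
grasp_force: 30.0
```

```bash
python3 s6.py
```

```text
tip in fork frame mm [  0.1  -0.  -23.9] tilt err deg [ 0.04  0.1  -0.08] force deck [-0.9 -0.2 -0.9] [-0.19  0.72  0.03] [-11.8271722  133.47377304] 0.015318758429508809 17.875
to seat slide [-0.0001 -0.0002  0.0162] ang [ 0.0002  0.0006 -0.0004]
```

Going in smoothly. Now to seat it.

step_arm([
  {"angular": [0, 0, 0], "slide": [0, 0, 0.007], "jaw": 0.1},
  {"angular": [0, 0, 0], "slide": [0, 0, 0.006], "jaw": 0.1},
  {"angular": [0, 0, 0], "slide": [0, 0, 0.003], "jaw": 0.1},
  {"angular": [0, 0, 0], "slide": [0, 0, 0], "jaw": 0.1},
])

```text
time_s: 18.38
tool_pos: [0.5053, 0.1501, 0.1117]
tool_rot: [150.0, 0.1, 102.8]
force: [-3.6, -1.1, 2.7]
grip_width: 0.015
grasp_force: 30.0
```

```bash
python3 s6.py
```

```text
tip in fork frame mm [  0.3   0.  -31.4] tilt err deg [ 0.04  0.11 -0.07] force deck [-1.9 -0.2  4.2] [-0.31  1.03 -0.02] [-10.68205497 133.42293583] 0.014950313039763758 18.375
to seat slide [-0.0002 -0.0005  0.0012] ang [ 0.0002  0.0006 -0.0004]
```

step_arm([
  {"angular": [0, 0, 0], "slide": [0, 0, 0.003], "jaw": 0.1},
  {"angular": [0, 0, 0], "slide": [0, 0, 0], "jaw": 0.1},
])

```text
time_s: 18.62
tool_pos: [0.5055, 0.1501, 0.1116]
tool_rot: [150.0, 0.1, 102.8]
force: [-20.8, -6.8, 20.1]
grip_width: 0.0149
grasp_force: 30.0
```

```bash
python3 s6.py
```

```text
tip in fork frame mm [  0.4   0.  -31.6] tilt err deg [-0.    0.15 -0.07] force deck [-8.8 -2.  28.3] [-0.74  2.34 -0.09] [-10.61714301 133.37179458] 0.014929622445896453 18.625
to seat slide [-0.0003 -0.0007  0.0008] ang [-0.      0.0008 -0.0004]
```

step_arm([
  {"angular": [0, 0, 0], "slide": [0, 0, -0.003], "jaw": 0.1},
  {"angular": [0, 0, 0], "slide": [0, 0, 0], "jaw": 0.4},
  {"angular": [0, 0, 0], "slide": [0, 0, 0], "jaw": 0.4},
  {"angular": [0, 0, 0], "slide": [0, 0, 0], "jaw": 0.4},
  {"angular": [0, 0, 0], "slide": [0, 0, -0.04], "jaw": 0.4},
  {"angular": [0, 0, 0], "slide": [0, 0, -0.04], "jaw": 0.4},
  {"angular": [0, 0, 0], "slide": [0, 0, 0], "jaw": 0.4},
])

```text
time_s: 19.5
tool_pos: [0.4866, 0.1461, 0.1477]
tool_rot: [149.8, 0.0, 102.8]
force: [-0.3, -0.1, -0.6]
grip_width: 0.0347
grasp_force: 0.0
```

```bash
python3 -c "
from h import *
p,R,o=tool();print(p,o['qpos']);go([.52,.06,.25],down(13))"
```

```text
[0.48661469 0.14611405 0.14770022] [-12.15668625 -16.65709065  -9.98751399 133.34047476   3.69335068
  33.27126906 -12.19700564]
4 x angular [0.042, 0.0001, -0.0002] slide [-0.0457, 0.0231, -0.0467]
```

step_arm([
  {"angular": [0, 0, 0], "slide": [0, 0.03, -0.03], "jaw": 0.4},
  {"angular": [0.042, 0, 0], "slide": [-0.0457, 0.0231, -0.0467], "jaw": 0.4},
  {"angular": [0.042, 0, 0], "slide": [-0.0457, 0.0231, -0.0467], "jaw": 0.4},
  {"angular": [0.042, 0, 0], "slide": [-0.0457, 0.0231, -0.0467], "jaw": 0.4},
  {"angular": [0.042, 0, 0], "slide": [-0.0457, 0.0231, -0.0467], "jaw": 0.4},
  {"angular": [0, 0, 0], "slide": [0, 0, 0], "jaw": 0.4},
  {"angular": [0, 0, 0], "slide": [0, 0, 0], "jaw": 0.4},
])

```text
time_s: 20.38
tool_pos: [0.5243, 0.0614, 0.267]
tool_rot: [-179.7, 0.0, 102.8]
force: [-0.7, 0.0, -1.0]
grip_width: 0.0349
grasp_force: 0.0
```

```bash
python3 -c "
from h import *
w,im=snap('wrist','w7');t,ti=snap('top','t7')
cv2.imwrite('pics/end.png',np.vstack([cv2.resize(im[0:260,100:512],(634,400)),cv2.resize(ti[120:260,150:410],(371,200)).copy() if 0 else np.hstack([cv2.resize(ti[120:260,140:400],(371,200)),np.zeros((200,263,3),np.uint8)])]))"
```

```text
(no output)
```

View pics/end.png

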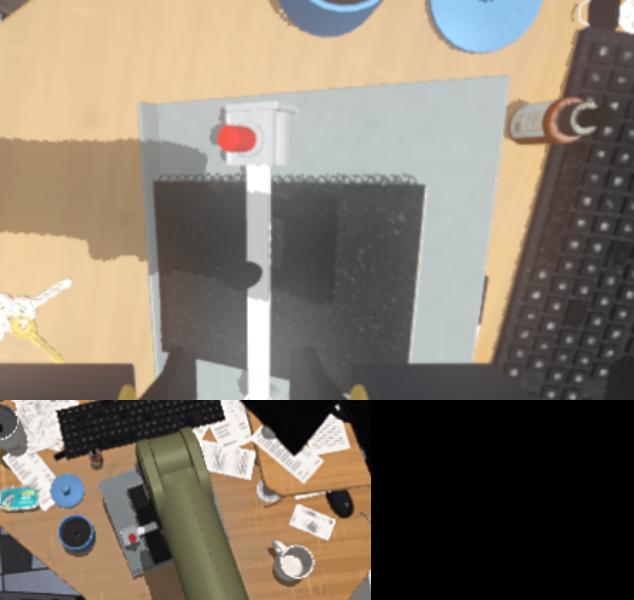

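The wrist view shows the pin seated, with its collar on the fork at (252,140), its red grip along the deck normal and the bar straight across. The top view shows the lid and pot standing and the bystanders where they were, so I'm handing it in.

```bash
python3 -c "
from cell import env
print(env.sign_off())"
```

```text
the job is handed in; nothing more can be done
None
```

I handed the job in at about 20.5 s: the bar is home, the pin is seated in the fork, the lid is upright on the desk, the pot is standing and the mug, bottle and tin are untouched, all going by the last images and forces since sign-off returned no verdict.

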